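# Refit the hob's loose knob and keep it pressed in

### The arm

A 6-joint arm with a two-finger parallel gripper is mounted at the origin on a cart in front of the work surface, level with it; the furniture and walls round the work are solid. World frame = base frame: x ahead of the robot, y to its left, z up, the work surface at z = 0. Lengths are in mm, angles in rad, forces in N, time in s.
With the tool pointing down it reaches from about 350 to 975 mm from the base axis. Payload 7.1 kg.
Tool frame: the origin (TCP) lies at the centre of the arm's flange, where the gripper is bolted on; the fingertips stand 182 mm ahead of it and the grasp point (between the pads) lies 163 mm ahead of it; z points along the fingers, y is the line along which they close (so a half turn about z gives the same grasp; the last joint's range is limited). The gripper opens to 88 mm and grips with 3 to 60 N. Pads are 20 mm wide; open, the fingers measure 115 mm over their backs; the gripper's body (75 mm by 178 mm) begins 61 mm behind the grasp point.
Start: joints at [1.235, 0.423, 1.63, -0, 1.089, -0.019], TCP at [194.673, 593.893, 404.675] pointing down, gripper open.
Joint ranges: [-3, 3], [-0.9, 2.11], [0.09, 2.58], [-1.31, 4.45], [0.11, 2.69], [-2.54, 2.54]. Speed limits (rad/s): [2.39, 2.39, 3.01, 3.14, 3.14, 3.14].

### API

Orientations are given as a rotation vector (axis times angle).
In Python, from workcell import readout, get_image, ctrl gives the robot as it stands.
- The arm moves only by the tool step_arm, never from a script. Its argument "targets" is a list that holds one entry, the list of rows, each a list of 7 numbers: the shift along the world's x, y, z as a fraction of full scale, then the turn, a rotation vector about the world's x, y, z as a fraction of full scale, then the opening, from 0 (shut) to 1 (fully open). In form: [[[dx, dy, dz, wx, wy, wz, claw], ...]]. A call has exactly 5 rows; each row shifts and turns the commanded pose from where the row before left it; what a row does not reach is not made up. Full scale, the value 1, is 0.05 m for a shift and 4 degrees for a turn. A row lasts 1/8 s, in which the tool goes at most 62.5 mm and 10.7 degrees, less where a joint would pass 70% of its speed; a pose out of reach is approached as far as the arm can. A call with a number of a shift or a turn outside -1 to 1 is refused whole. A call with a gripper value outside its range is refused whole. The fingers move at their own pace and stop on an object; the grip force is fixed at half the most. Time passes only in rows, so rows that do not move let the fingers close, or fill a call up. It gives the time, the measured TCP pose, the force, the opening and the grip force at its end, in the units of the state.
- readout.get_obs(): the state, without advancing time (a new reading comes with each control period).
- get_image(name): name is "side" or "top" or "wrist"; returns a dict with "pixels" (420x560x3 uint8, red, green, blue), "intrinsics" (3x3 intrinsics, pixels), "extrinsics" (4x4, takes a point from world to camera coordinates). Camera axes: x right, y down, z forward; pixel columns grow to the right and rows downward; lengths in mm; the calibration is good to about 2 mm. A picture is of the moment at which its call begins. There is no depth.
- ctrl.close_job(): hands the job in; it is judged then, once.
The state is a dict: "t": time; "qpos": joint angles; "qvel": joint speeds; "joint_torque": joint torques, N m; "ee_pos": TCP position; "orientation": TCP orientation; "ft_force": force on the tool from outside, world axes, zero at the start; "moment": the same for the moment, N m; "width": finger opening in mm; "grasp_force": force on a finger pad.
Only numpy, scipy, OpenCV 4.12 (cv2) and the standard library are available. Lean on these libraries where they do the work, as an engineer would, in place of code of your own. Each camera call takes 0.05 s, during which the arm holds its last target. There are 200 camera calls.

### The job

One tap of the little two-burner hob has lost its knob, which lies on the worktop. Pick the knob up, turn it so that the flat in its bore matches the flat of the bare D-shaped tap shaft, push it fully home on the shaft, and then press knob and shaft right down against the tap's spring, as one does when lighting the burner. Finish while still holding the knob pressed down (do not let go), and leave the lemon, the onion and the tomato where they lie.

Things in the scene. Friction and masses are not known exactly. Their poses are not given: they have to be found in the camera images.
- knob: Loose grey knob, 60 g, standing upright, right way up for fitting, 46 mm high in all. Round skirt 46 mm in diameter, 20 mm high, with a flat top that carries a grip bar. Origin on the axis at the underside; z up, x towards the bar's pointed nose, so the knob's yaw is where the nose points.
- knob_grip (a point): Point on the knob's axis in the grip bar, 33 mm above the knob's underside, knob's axes. The bar is 12 mm wide (along y) and reaches from 20 to 46 mm above the underside; straight sides from 16 mm behind the axis to 14 mm ahead, then a pointed nose to 28 mm ahead, 5 mm past the skirt.
- knob_bore (a point): Mouth of the knob's D-shaped bore, on the axis at the underside (the knob's origin), knob's axes. The bore is 16 mm deep, 15.5 mm in diameter, with its flat 4.75 mm from the axis on the +x side, that is under the nose; a 1.5 mm chamfer runs round the mouth.
- shaft_top (a point): Top end of the bare steel tap shaft, on its axis; 84 mm above the worktop (24 mm above the hob's plate) at rest, goes down with the shaft. Diameter 14 mm, upright, with a flat 4 mm from the axis all along the side that faces this point's +x; top edge chamfered. It does not turn. Home, the knob's origin is 16 mm below this point and its nose points as the flat faces.
- tap_shaft (a joint): How far the sprung tap shaft is pressed down, m: 0 at rest, 0.006 at the stop. The spring resists with 4 N at the start of travel and 9 N at the stop, and pushes the shaft back up when let go. The flat of the shaft faces the front of the hob to within about 0.45 rad to either side.
- hob: Fixed two-burner table hob, 320 x 320 mm, top plate 60 mm above the worktop. Origin under its centre, x to its back, y to its left. Taps 110 mm in front of the centre, 80 mm left and right: one bare shaft, one fitted knob. Grates 82 mm high behind them, centred 50 mm behind the hob's centre; on the left one a steel pot of 62 mm radius, top 152 mm above the worktop.
- fitted_knob: The other tap with its knob in place, the same size and shape as the loose one, fixed. Origin on its axis on the hob's top plate; its top is 54 mm above that plate. Not to be worked on.
- lemon: A lemon, 73 x 53 x 53 mm, loose on the worktop, origin under its middle. A bystander.
- onion: A red onion, 64 x 67 x 71 mm, loose on the worktop, origin under its middle. A bystander.
- tomato: A tomato, 69 x 69 x 71 mm, loose on the worktop, origin under its middle. A bystander.

How it is judged:
By the outcome, as a careful person would: the job done as asked, in the order asked, and still so for the second after the job is handed in, while the arm keeps its last pose, push and grip.
It also fails if it takes over 42 s, if anything falls off the work surface, if the arm or the gripper's body presses on something with over 40 N, if the wrist force passes 120 N, or if a joint passes its speed limit or range.

## Working session

There is one attempt and no reset: what is moved stays moved. The work goes in short steps, Python scripts to look and compute and a tool call to move; the robot and the scene stay as the last step left them, time stands still between calls to the robot, and variables do not carry over. Pictures are saved under pics/ and viewed, at most 10 in all, crops included, and the job is handed in when it is done.

Besides the shell and the picture viewer there is one more tool, called after ">>>" as name([rows], argument=value, ...), one row to a line, values as JSON. step_arm: Moves the arm, as the interface text tells. Shift numbers are shares of 0.05 m and turn numbers shares of 4 degrees, none past 1 either way. Its arguments: {"type":"object","properties":{"targets":{"type":"array"}},"required":["targets"]}

```bash
mkdir -p pics; cat > h.py <<'E'
import numpy as np, cv2
from workcell import readout, get_image, ctrl
def snap(n,f):
    d=get_image(n); np.savez('pics/'+f+'.npz',**{k:np.array(v) for k,v in d.items()})
    cv2.imwrite('pics/'+f+'.png',cv2.cvtColor(np.array(d['pixels']),cv2.COLOR_RGB2BGR)); return d
def load(f): return np.load('pics/'+f+'.npz')
def ray(d,u,v):
    K=np.array(d['intrinsics']);E=np.array(d['extrinsics']);R=E[:3,:3];t=E[:3,3]
    return -R.T@t, R.T@np.linalg.inv(K)@np.array([u,v,1.])
def atz(d,u,v,z):
    c,r=ray(d,u,v); return c+r*(z-c[2])/r[2]
def proj(d,p):
    K=np.array(d['intrinsics']);E=np.array(d['extrinsics']);q=K@(E[:3,:3]@np.array(p,float)+E[:3,3]); return q[:2]/q[2]
E
python3 - <<'E'
from h import *
t=snap('top','top1');s=snap('side','side1')
print(ray(t,280,210),ray(s,280,210));o=readout.get_obs();print(o)
E
```

```text
(array([ 394.20960357,   12.96678278, 1040.43566034]), array([ 0.09388341,  0.0064785 , -0.99577462])) (array([ 189.27735256, -805.383005  ,  703.89657682]), array([ 0.26597639,  0.79191359, -0.55059038]))
{'t': 0.1, 'qpos': array([ 1.23499278e+00,  4.23753479e-01,  1.63062252e+00,  6.98856996e-06,
        1.08861284e+00, -1.90183611e-02]), 'qvel': array([ 6.35155580e-05, -9.79485920e-04, -1.40645226e-03,  5.21447073e-04,
       -1.79692345e-03, -7.84652374e-04]), 'joint_torque': array([ 2.75713319e-06, -5.45616460e+01, -2.74323088e+01,  6.45845477e-02,
        1.87723059e-02, -4.38689699e-05]), 'ee_pos': array([194.59556455, 593.6594532 , 403.98257791]), 'orientation': array([-4.95492040e-01, -3.10201563e+00,  2.15681427e-03]), 'ft_force': array([ 0.14416883, -0.23464306,  1.00472374]), 'moment': array([-0.01458097, -0.00789562,  0.003295  ]), 'grasp_force': 0.0, 'width': 87.93456817403224}
```

View pics/top1.png

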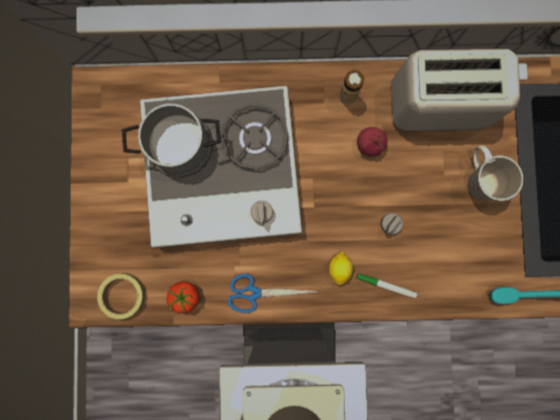

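View pics/side1.png

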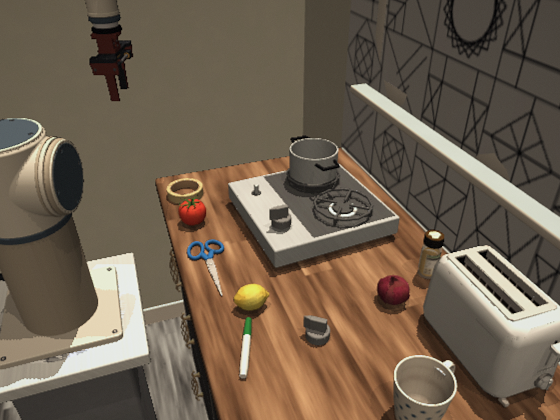

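The top view shows the loose knob at about (392,224), the bare shaft at (187,219), the fitted knob at (262,212), the lemon at (341,269), the onion at (372,141) and the tomato at (183,297). In the side view the knob is at (317,330) and the shaft at (256,188).

```bash
python3 - <<'E'
from h import *
t=load('top1');s=load('side1')
print('knob',atz(t,392,224,33),atz(s,317,328,25));print('shaft',atz(t,187,219,80),atz(s,257,186,84));print('fitted',atz(t,262,212,100))
for n,c in dict(fl=(152,244),fr=(300,236),bl=(141,101),br=(288,87)).items(): print(n,atz(t,*c,60))
print('lemon',atz(t,341,269,26))
it=cv2.imread('pics/top1.png');iS=cv2.imread('pics/side1.png')
def crop(i,u,v,r=20): return cv2.resize(i[v-r:v+r,u-r:u+r],(390,290) if 0 else (290,290),interpolation=cv2.INTER_CUBIC)
cv2.imwrite('pics/c1.png',np.vstack([np.hstack([crop(it,392,224),crop(it,187,219)]),np.hstack([crop(iS,317,328),crop(iS,257,188)])]))
E
```

```text
knob [ 453.50013796 -222.02756473   33.        ] [ 452.35764446 -229.00269036   25.        ]
shaft [470.29548897 211.6114199   80.        ] [470.16758913 208.4080978   84.        ]
fitted [479.60725519  55.5911697  100.        ]
fl [420.83613517 289.57985358  60.        ]
fr [430.8702361  -21.51375672  60.        ]
bl [728.33781879 312.99374741  60.        ]
br [752.12652772  -3.50353203  60.        ]
lemon [ 358.85840077 -109.61734939   26.        ]
```

View pics/c1.png

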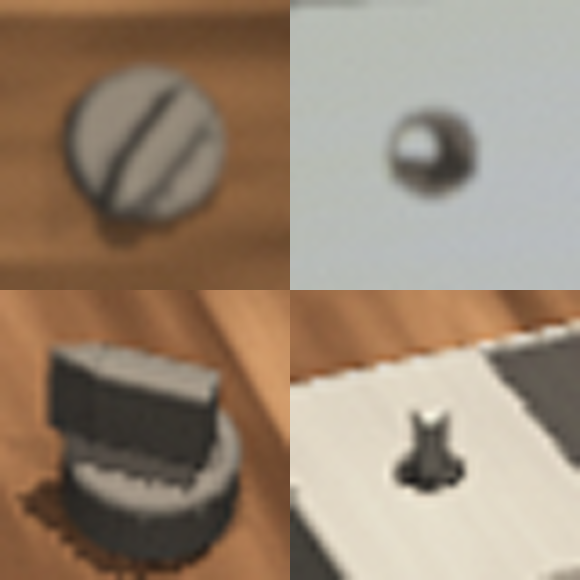

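The knob's nose points lower-left in the top view, a yaw of about 150°. The shaft's flat faces roughly -x. I'll go over the shaft first for a wrist view.

>>> step_arm([
  [[0.5, -0.75, 0, 0, 0, 0, 1], [0.5, -0.75, 0, 0, 0, 0, 1], [0.5, -0.75, 0, 0, 0, 0, 1], [0.5, -0.75, 0, 0, 0, 0, 1], [0.5, -0.75, 0, 0, 0, 0, 1]],
])

```text
t: 0.72
ee_pos: [320.2, 405.1, 404.5]
orientation: [-0.495, -3.102, 0.001]
ft_force: [0.4, -0.1, 0.4]
width: 88.1
grasp_force: 0.0
```

>>> step_arm([
  [[0.5, -0.75, 0, 0, 0, 0, 1], [0.5, -0.75, 0, 0, 0, 0, 1], [0.5, -0.75, 0, 0, 0, 0, 1], [0.5, -0.75, 0, 0, 0, 0, 1], [0.5, -0.75, 0, 0, 0, 0, 1]],
])

```text
t: 1.35
ee_pos: [445.2, 217.5, 404.5]
orientation: [-0.495, -3.102, 0.0]
ft_force: [0.5, 1.3, 0.8]
width: 88.0
grasp_force: 0.0
```

```bash
python3 - <<'E'
from h import *
w=snap('wrist','w1');o=readout.get_obs()
print(o['ee_pos'],o['orientation'],o['t'],ray(w,280,210),proj(w,[470,210,84]),w['intrinsics'][0][0])
E
```

```text
[447.19328099 214.7432859  404.60514248] [ 4.97095603e-01  3.10057416e+00 -2.45097354e-03] 1.4 (array([365.573495  , 242.95972228, 384.38651113]), array([ 0.29151   , -0.1140255 , -0.94999939])) [286.78364072 220.08907431] 317.7555721068715
```

View pics/w1.png

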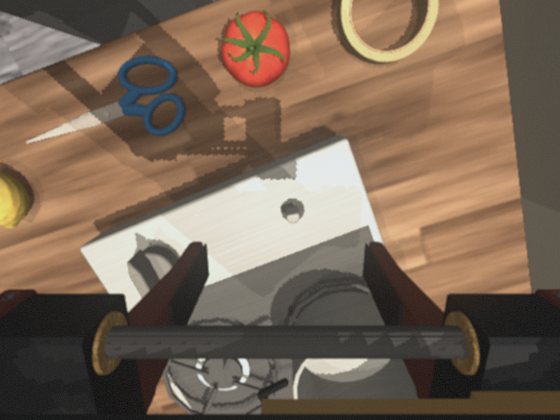

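The wrist view shows the shaft at about (292,207), right where predicted, and the fitted knob at (150,265). I'll move closer to read the flat.

>>> step_arm([
  [[0.2, -0.04, -0.5, 0, 0, 0, 1], [0.2, -0.04, -0.5, 0, 0, 0, 1], [0.2, -0.04, -0.5, 0, 0, 0, 1], [0.2, -0.04, -0.5, 0, 0, 0, 1], [0, 0, 0, 0, 0, 0, 1]],
])

```text
t: 2.02
ee_pos: [484.3, 210.6, 303.0]
orientation: [-0.496, -3.099, 0.003]
ft_force: [0.1, -0.4, 0.7]
width: 87.6
grasp_force: 0.0
```

```bash
python3 - <<'E'
from h import *
w=snap('wrist','w2');o=readout.get_obs()
p=proj(w,[470,210,84]);print(o['ee_pos'],p)
i=cv2.imread('pics/w2.png');u,v=map(int,p);r=30
print(u-r,v-r);cv2.imwrite('pics/c2.png',cv2.resize(i[v-r:v+r,u-r:u+r],(600,600),interpolation=cv2.INTER_CUBIC))
E
```

```text
[484.35080722 210.84662518 304.06953656] [279.72156863 217.76382394]
249 187
```

View pics/c2.png

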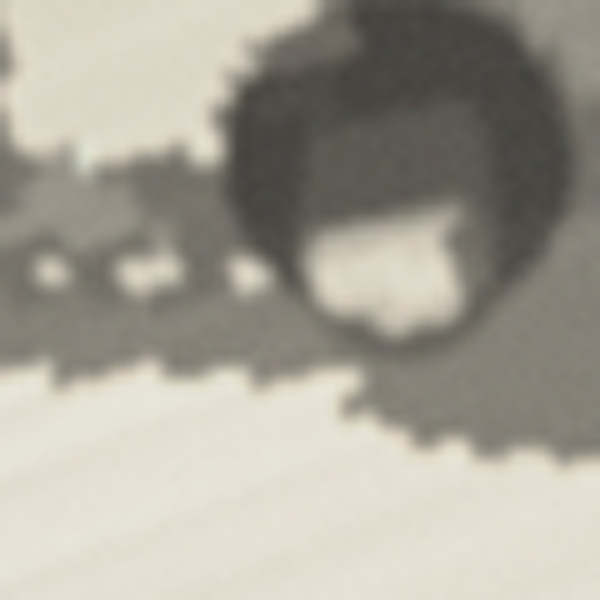

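The crop shows the shaft's bright D-shaped top. The flat's edge runs from about (279.0,210.3) to (295.0,207.5) in full-frame pixels and the round side bottoms at about (288,220.3).

```bash
python3 - <<'E'
from h import *
w=load('w2')
a=atz(w,279.3,210.4,84);b=atz(w,295,207.5,84);c=atz(w,288.3,220.5,84)
print(a,b,c,np.linalg.norm(a-b))
e=(b-a)/np.linalg.norm(b-a); n=np.array([-e[1],e[0],0]); n*= -np.sign(n@(c-a)); print('flat yaw',np.degrees(np.arctan2(n[1],n[0])),'depth',n@(a-c))
# refine with intensity
g=cv2.cvtColor(cv2.imread('pics/w2.png'),cv2.COLOR_BGR2GRAY); x0,y0=276,203
m=(g[y0:223,x0:299]>150).astype(np.uint8)
for r in g[y0:224,x0:300]: print(*['%3d'%q for q in r])
E
```

```text
[465.03642577 211.36992629  84.        ] [466.35241137 221.8105749   84.        ] [473.61024059 214.81271007  84.        ] 10.523258120873967
flat yaw 172.81607047520424 depth 8.075971617180556
 72  71  74  81  88  91  89  90  91  89  90  92  89  85  90  89  91  90  93  89  90  85  78  74
 70  71  73  78  89  91  90  92  91  89  90  92  90  88  91  92  90  89  90  90  90  86  77  71
 70  71  76  83  89  90  91  92  91  90  91  90  90  90  90  89  91  93  93  91  89  88  79  76
 72  71  74  84  90  89  89  89  90  91  90  90  90  88  93  97  98 104 105  98  93  87  82  76
 71  75  76  87  91  89  91  91  91  90  90  97 101 104 110 117 122 127 127 111  99  89  82  77
 71  74  80  86  93  92  94  98 106 109 112 117 128 133 139 149 153 156 144 119 104  94  86  75
 73  76  83  95 104 112 121 126 138 145 151 156 162 165 171 176 178 166 139 119 108  97  89  80
 78  76  86 107 125 148 157 165 171 177 179 184 187 189 193 197 187 157 124 110 105 101  92  83
 79  80  91 119 150 175 184 186 186 190 194 200 204 204 202 204 194 158 121 112 107 104  91  80
 81  79  96 133 168 188 195 199 200 202 20
[... 409 characters left out ...]
 205 184 140 109  99  98 108
129 126 123 117 135 165 188 194 193 191 194 196 204 209 207 206 200 192 173 132 103 102 112 122
131 129 130 126 122 130 147 156 155 159 174 192 198 199 192 184 181 174 150 116 100 109 120 129
131 132 131 131 125 119 117 117 117 125 149 172 184 179 161 148 145 138 117 105 109 119 129 130
133 132 133 133 131 124 117 110 104 106 119 138 149 142 122 112 109 108 106 112 120 127 127 131
131 136 133 133 132 131 122 118 112 108 105 109 112 108 104 102 105 108 115 123 126 129 129 129
134 132 131 128 132 133 129 125 124 118 114 111 111 109 110 112 117 119 125 129 128 129 129 130
134 131 133 138 150 158 159 159 154 136 125 124 124 120 123 123 126 129 132 130 132 130 129 130
```

The shaft axis is at about (469,216.5), and three estimates agree on it: this view, the top view's bright cap and the hob corners. The flat's yaw is about 173°. Next I go to the knob.

>>> step_arm([
  [[0, -0.8, 0.5, 0, 0, 0, 1], [0, -0.9, 0.3, 0, 0, 0, 1], [0, -0.9, 0, 0, 0, 0, 1], [0, -0.9, 0, 0, 0, 0, 1], [0, -0.9, 0, 0, 0, -0.5, 1]],
])

```text
t: 2.7
ee_pos: [484.4, -10.1, 346.2]
orientation: [0.55, 3.091, 0.001]
ft_force: [1.0, 0.7, 0.3]
width: 88.2
grasp_force: 0.0
```

>>> step_arm([
  [[-0.1, -0.9, 0, 0, 0, -1, 1], [-0.1, -0.9, -0.2, 0, 0, -1, 1], [-0.1, -0.9, -0.4, 0, 0, -0.5, 1], [-0.1, -0.8, -0.4, 0, 0, 0, 1], [0, -0.8, -0.4, 0, 0, 0, 1]],
])

```text
t: 3.32
ee_pos: [464.4, -225.2, 275.6]
orientation: [0.817, 3.032, -0.0]
ft_force: [0.2, 1.1, 0.3]
width: 88.1
grasp_force: 0.0
```

>>> step_arm([
  [[0, 0, -0.1, 0, 0, 0, 1], [0, 0, 0, 0, 0, 0, 1], [0, 0, 0, 0, 0, 0, 1], [0, 0, 0, 0, 0, 0, 1], [0, 0, 0, 0, 0, 0, 1]],
])

```text
t: 3.95
ee_pos: [464.9, -223.6, 270.1]
orientation: [0.815, 3.033, -0.0]
ft_force: [-1.0, 0.6, -0.1]
width: 87.7
grasp_force: 0.0
```

```bash
python3 - <<'E'
from h import *
w=snap('wrist','w3');o=readout.get_obs()
p=proj(w,[453,-224,40]);R=cv2.Rodrigues(o['orientation'])[0];print(o['ee_pos'],np.degrees(np.arctan2(R[1,0],R[0,0])),p)
i=cv2.imread('pics/w3.png');u,v=map(int,p);r=50
print(u-r,v-r);cv2.imwrite('pics/c3.png',cv2.resize(i[v-r:v+r,u-r:u+r],(600,600),interpolation=cv2.INTER_CUBIC))
E
```

```text
[ 464.82939167 -223.70316945  270.00805952] 149.89062300783894 [277.62284284 215.58625716]
227 165
```

View pics/c3.png

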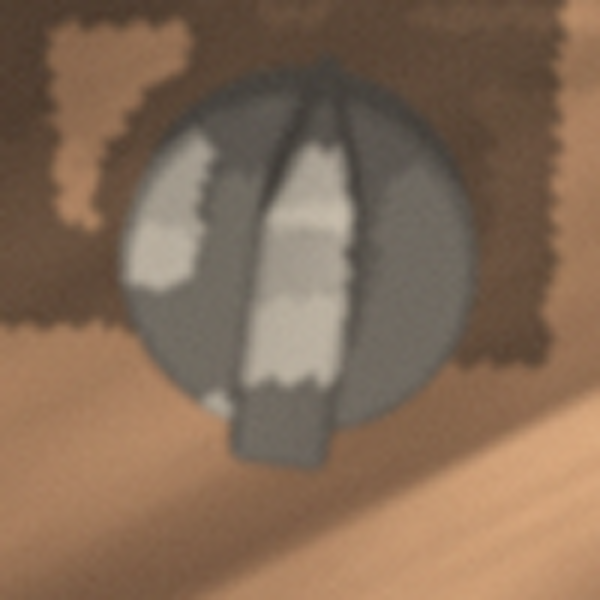

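The crop shows the bar with its nose tip at about (325,65), rear corners at (231,456) and (322,467), and the skirt spanning 120 to 475.

```bash
python3 - <<'E'
from h import *
w=load('w3')
f=lambda u,v,z:atz(w,227+u/6,165+v/6,z)[:2]
n=f(325,65,46);a=f(231,456,46);b=f(322,467,46);r=(a+b)/2;d=n-r;L=np.linalg.norm(d);d/=L
print(n,a,b,'L',L,'W',np.linalg.norm(a-b),'yaw',np.degrees(np.arctan2(d[1],d[0])))
e=b-a;print('yaw from rear edge',np.degrees(np.arctan2(e[0],-e[1])))
print('axis',r+16*d,n-28*d,'skirt L/R mid',(f(120,260,20)+f(475,260,20))/2,np.linalg.norm(f(120,260,20)-f(475,260,20)))
E
```

```text
[ 428.74302702 -206.8266425 ] [ 463.17667562 -239.65877427] [ 469.68487855 -231.21799684] L 47.31805517424601 W 10.658490930750814 yaw 142.79500031711734
yaw from rear edge 142.36622914175933
axis [ 453.68714257 -225.76368766] [ 451.04438742 -223.75736382] skirt L/R mid [ 453.35781798 -225.67437326] 44.99830803195222
```

>>> step_arm([
  [[-0.12, -0.02, 0, 0, 0, -0.9, 1], [-0.11, -0.01, -0.3, 0, 0, -0.9, 1], [0, 0, -0.4, 0, 0, 0, 1], [0, 0, -0.4, 0, 0, 0, 1], [0, 0, -0.2, 0, 0, 0, 1]],
])

```text
t: 4.62
ee_pos: [453.0, -225.4, 203.8]
orientation: [-1.005, -2.975, -0.0]
ft_force: [-0.1, 1.6, -0.8]
width: 87.7
grasp_force: 0.0
```

>>> step_arm([
  [[0, 0, 0, 0, 0, 0, 1], [0, 0, 0, 0, 0, 0, 0], [0, 0, 0, 0, 0, 0, 0], [0, 0, 0, 0, 0, 0, 0], [0, 0, 0, 0, 0, 0, 0]],
])

```text
t: 5.25
ee_pos: [453.2, -225.6, 204.9]
orientation: [1.006, 2.976, -0.0]
ft_force: [0.1, -0.4, -0.5]
width: 51.3
grasp_force: 0.0
```

>>> step_arm([
  [[0, 0, 0, 0, 0, 0, 0], [0, 0, 0, 0, 0, 0, 0], [0, 0, 0, 0, 0, 0, 0], [0, 0, 0, 0, 0, 0, 0], [0, 0, 0, 0, 0, 0, 0]],
])

```text
t: 5.88
ee_pos: [453.2, -225.6, 204.7]
orientation: [-1.006, -2.976, -0.0]
ft_force: [0.4, 0.1, -0.0]
width: 12.0
grasp_force: 30.0
```

Gripped at 12 mm. I'll lift, carry and turn by +30.4°.

>>> step_arm([
  [[0, 0, 0.3, 0, 0, 0, 0], [0, 0, 0.7, 0, 0, 0, 0], [0, 0.2, 0.8, 0, 0, 0, 0], [0, 0.6, 0.8, 0, 0, 0, 0], [0, 0.8, 0.1, 0, 0, 0.5, 0]],
])

```text
t: 6.5
ee_pos: [453.9, -145.5, 343.4]
orientation: [0.953, 2.987, -0.0]
ft_force: [0.2, 0.5, -1.3]
width: 12.0
grasp_force: 30.0
```

>>> step_arm([
  [[0.05, 0.8, 0, 0, 0, 0.8, 0], [0.05, 0.8, 0, 0, 0, 0.8, 0], [0.05, 0.8, 0, 0, 0, 0.8, 0], [0.05, 0.8, 0, 0, 0, 0.8, 0], [0.05, 0.8, 0, 0, 0, 0.8, 0]],
])

```text
t: 7.12
ee_pos: [465.5, 55.7, 340.7]
orientation: [0.525, 3.096, 0.0]
ft_force: [1.1, -0.7, -1.6]
width: 11.6
grasp_force: 30.0
```

>>> step_arm([
  [[0.07, 0.8, 0, 0, 0, 0.8, 0], [0, 0.8, 0, 0, 0, 0.8, 0], [0, 0.8, 0, 0, 0, 0.8, 0], [0, 0.64, 0, 0, 0, 0.7, 0], [0, 0.2, 0, 0, 0, 0, 0]],
])

```text
t: 7.75
ee_pos: [469.0, 217.8, 340.5]
orientation: [0.188, 3.135, 0.001]
ft_force: [-0.2, -0.3, -0.6]
width: 11.9
grasp_force: 30.0
```

>>> step_arm([
  [[0, 0, -0.2, 0, 0, 0, 0], [0, 0, -0.2, 0, 0, 0, 0], [0, 0, -0.2, 0, 0, 0, 0], [0, 0, 0, 0, 0, 0, 0], [0, 0, 0, 0, 0, 0, 0]],
])

```text
t: 8.38
ee_pos: [469.3, 216.1, 309.6]
orientation: [-0.191, -3.136, 0.0]
ft_force: [-0.4, 0.3, -0.2]
width: 11.6
grasp_force: 30.0
```

```bash
python3 - <<'E'
from h import *
o=readout.get_obs();R=cv2.Rodrigues(o['orientation'])[0];print(o['t'],o['ee_pos'],np.degrees(np.arctan2(R[1,0],R[0,0])),R[:,2])
s=snap('side','side2');w=snap('wrist','w4')
def crop(f,d,p,r):
    u,v=map(int,proj(d,p)); i=cv2.imread(f'pics/{f}.png');print(f,u-r,v-r);return cv2.resize(i[max(v-r,0):v+r,u-r:u+r],(400,400),interpolation=cv2.INTER_CUBIC)
cv2.imwrite('pics/c4.png',np.hstack([crop('side2',s,[469,216,105],40),crop('w4',w,[469,216,105],50)]))
E
```

```text
8.375 [469.32902169 216.09075226 309.57897234] 173.01321604309715 [-2.31255007e-04 -1.03492633e-04 -9.99999968e-01]
side2 215 137
w4 235 193
```

View pics/c4.png

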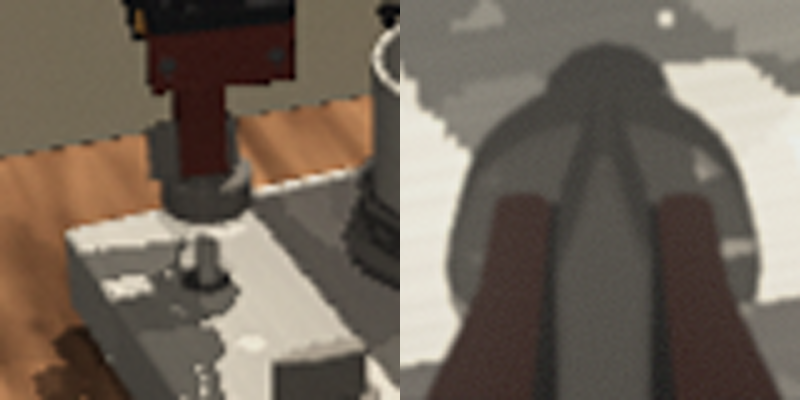

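The side crop shows the held knob right above the bare shaft, both near column 205. The wrist crop shows the bar straight in the fingers. I'll descend gently.

>>> step_arm([
  [[0, 0, -0.15, 0, 0, 0, 0], [0, 0, -0.15, 0, 0, 0, 0], [0, 0, -0.1, 0, 0, 0, 0], [0, 0, -0.04, 0, 0, 0, 0], [0, 0, -0.04, 0, 0, 0, 0]],
])

```text
t: 9.1
ee_pos: [469.0, 216.4, 285.5]
orientation: [-0.191, -3.135, 0.0]
ft_force: [-3.9, 0.6, 2.5]
width: 11.4
grasp_force: 30.0
```

>>> step_arm([
  [[0, 0, -0.02, 0, 0, 0, 0], [0, 0, -0.02, 0, 0, 0, 0], [0, 0, -0.02, 0, 0, 0, 0], [0, 0, 0, 0, 0, 0, 0], [0, 0, 0, 0, 0, 0, 0]],
])

```text
t: 9.72
ee_pos: [468.9, 216.4, 282.7]
orientation: [-0.19, -3.135, 0.0]
ft_force: [-4.9, 0.4, 3.8]
width: 12.0
grasp_force: 30.0
```

The knob has entered about 6 mm with a side push toward -x. I'll ease that way and continue.

>>> step_arm([
  [[-0.02, 0, 0, 0, 0, 0, 0], [0, 0, -0.02, 0, 0, 0, 0], [0, 0, -0.02, 0, 0, 0, 0], [0, 0, 0, 0, 0, 0, 0], [0, 0, 0, 0, 0, 0, 0]],
])

```text
t: 10.35
ee_pos: [468.1, 216.5, 280.4]
orientation: [-0.191, -3.136, -0.0]
ft_force: [-3.2, 2.6, 1.3]
width: 12.0
grasp_force: 30.0
```

>>> step_arm([
  [[-0.015, 0.01, -0.02, 0, 0, 0, 0], [0, 0, -0.03, 0, 0, 0, 0], [0, 0, -0.03, 0, 0, 0, 0], [0, 0, -0.02, 0, 0, 0, 0], [0, 0, 0, 0, 0, 0, 0]],
])

```text
t: 10.98
ee_pos: [467.6, 216.9, 275.6]
orientation: [0.19, 3.135, 0.0]
ft_force: [-0.3, -0.6, -1.2]
width: 11.8
grasp_force: 30.0
```

>>> step_arm([
  [[0, 0, -0.02, 0, 0, 0, 0], [0, 0, -0.02, 0, 0, 0, 0], [0, 0, -0.02, 0, 0, 0, 0], [0, 0, 0, 0, 0, 0, 0], [0, 0, 0, 0, 0, 0, 0]],
])

```text
t: 11.6
ee_pos: [467.4, 216.9, 272.7]
orientation: [0.19, 3.136, -0.0]
ft_force: [-0.8, -1.1, -0.7]
width: 11.9
grasp_force: 30.0
```

>>> step_arm([
  [[0, 0, -0.03, 0, 0, 0, 0], [0, 0, -0.03, 0, 0, 0, 0], [0, 0, -0.03, 0, 0, 0, 0], [0, 0, 0, 0, 0, 0, 0], [0, 0, 0, 0, 0, 0, 0]],
])

```text
t: 12.22
ee_pos: [467.5, 216.9, 268.4]
orientation: [0.19, 3.136, 0.0]
ft_force: [-2.0, -1.0, 5.7]
width: 11.9
grasp_force: 30.0
```

The spring is resisting at 5.7 N, so the knob is home. I'll press on to the stop.

>>> step_arm([
  [[0, 0, -0.03, 0, 0, 0, 0], [0, 0, -0.03, 0, 0, 0, 0], [0, 0, -0.02, 0, 0, 0, 0], [0, 0, 0, 0, 0, 0, 0], [0, 0, 0, 0, 0, 0, 0]],
])

```text
t: 12.85
ee_pos: [467.5, 216.9, 266.3]
orientation: [0.19, 3.135, 0.0]
ft_force: [-7.7, -3.0, 28.3]
width: 11.8
grasp_force: 30.0
```

About 28 N at the expected depth (underside near 61.5 mm) means it is at the stop. I'll relax slightly, check with the side camera, then hand in.

>>> step_arm([
  [[-0.01, 0, 0.01, 0, 0, 0, 0], [0, 0, 0, 0, 0, 0, 0], [0, 0, 0, 0, 0, 0, 0], [0, 0, 0, 0, 0, 0, 0], [0, 0, 0, 0, 0, 0, 0]],
])

```text
t: 13.48
ee_pos: [467.3, 216.9, 266.3]
orientation: [0.19, 3.134, 0.001]
ft_force: [-4.8, -2.9, 21.6]
width: 12.1
grasp_force: 30.0
```

```bash
python3 - <<'E'
from h import *
s=snap('side','side3');i=cv2.imread('pics/side3.png');u,v=map(int,proj(s,[468,217,85]));r=40
print(proj(s,[468,217,62]),proj(s,[468,217,108]),u-r,v-r)
cv2.imwrite('pics/c5.png',cv2.resize(i[v-r:v+r,u-r:u+r],(560,560),interpolation=cv2.INTER_CUBIC))
E
```

```text
[255.52923719 192.03037443] [254.78881643 176.11403267] 215 144
```

View pics/c5.png

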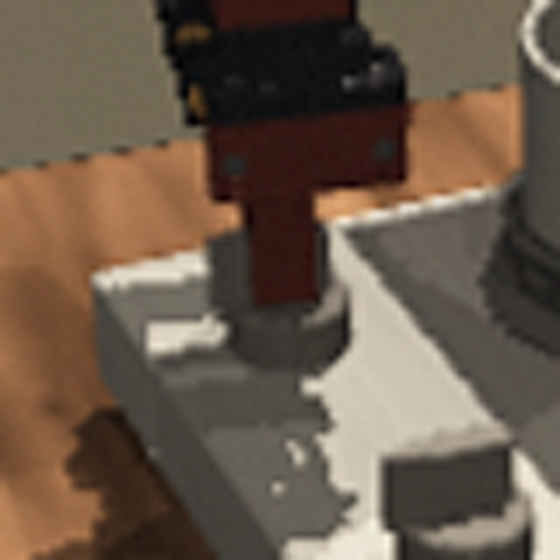

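The side crop shows the knob seated right down near the plate, around (285,340), still in the fingers. The position is steady at about 22 N, above the 9 N spring stop.

```bash
python3 -c "
from h import *
print(ctrl.close_job())"
```

```text
the job is handed in; nothing more can be done
None
```

The knob is fitted on the tap shaft with its flat matched, and I handed the job in with the gripper still holding it pressed down at about 22 N (the spring needs 9 N at the stop); I did not touch the lemon, onion or tomato.

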